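# Run a spacer along the jig fence into the corner pocket

### The arm

A 7-joint arm with a two-finger parallel gripper is mounted at the origin on the work surface. World frame = base frame: x ahead of the robot, y to its left, z up, the work surface at z = 0. Lengths are in m, angles in rad, forces in N, time in s.
With the tool pointing down it reaches from about 0.425 to 0.875 m from the base axis. Payload 9.9 kg.
Tool frame: the origin (TCP) lies at the very end of the fingers, on their centre line; the grasp point (between the pads) lies 19 mm behind it; z points along the fingers, y is the direction in which the jaws open and shut (so a half turn about z gives the same grasp; the last joint's range is limited). The gripper opens to 85 mm and grips with 20 to 120 N. Pads are 22 mm wide; open, the fingers measure 114 mm over their backs; the gripper's body (76 mm by 85 mm) begins 54 mm behind the grasp point. The pads swing forward as they close: fully open they stand 13 mm farther back than shut.
Start: joints at [-1.404, 0.576, 0.025, 1.437, -0.015, 1.129, -0.057], TCP at [0.168, 0.654, 0.231] pointing down, gripper open.
Joint ranges: [-2.76, 2.76], [-0.34, 2.15], [-1.52, 1.57], [0.19, 2.46], [-1.09, 4.23], [0.17, 1.99], [-2.82, 2.82]. Speed limits (rad/s): [2.22, 2.22, 3.01, 3.01, 3.14, 3.14, 3.14].

### API

Orientations are given as a unit quaternion [x, y, z, w].
In Python, from station import read_state, cams, job, nets gives the robot as it stands.
- The arm moves only by the tool step_arm, never from a script. Its argument "rows" is a list of rows, each a list of 2 entries, a list of its own where there are three numbers: the shift along the tool's x, y, z in m, then the turn, a rotation vector about the tool's x, y, z in degrees. In form: [[[dx, dy, dz], [rx, ry, rz]], ...]. A call has 1 to 5 rows; each row shifts and turns the commanded pose from where the row before left it, along the tool's axes as they then stand; what a row does not reach is not made up. A row lasts 1/12 s, in which the tool goes at most 41.7 mm and 7.16 degrees, less where a joint would pass 70% of its speed; a pose out of reach is approached as far as the arm can. A call with a gripper value outside its range is refused whole. "hand" is the finger opening in m, from 0 to 0.0854, set as the call begins (left out, the last holds). The fingers move at their own pace and stop on an object; "newtons" is the grip in N (left out, the last holds). Time passes only in rows, so rows that do not move let the fingers close. It gives the time, the measured TCP pose, the force and the opening at its end, in the units of the state.
- read_state(): the state, without advancing time (a new reading comes with each control period).
- cams.snapshot(name): name is "side" or "top" or "wrist"; returns a dict with "frame" (400x640x3 uint8, blue, green, red), "vertical_fov" (degrees; the focal length in pixels is half the picture's height over the tangent of half this angle, whatever the lens; pixels are square), "cx", "cy" (the principal point, pixels), "eye" and "orientation" of the camera in the world; the wrist camera has in their place "tool_from_camera" (4x4, takes a point from camera to tool coordinates, whose origin is the TCP and whose axes are the flange's). Camera axes: x right, y down, z forward; pixel columns grow to the right and rows downward; lengths in m; the calibration is good to about 2 mm. A picture is of the moment at which its call begins: read the wrist's pose just before it. There is no depth.
- job.finish_job(): hands the job in, once; it reports no verdict.
Trained networks look in a picture, given as the dict that the camera call returned (one of the last four; its "shot" number tells which), for a name from the list of things; names that differ only in an ending like _2 or _b are one class to them, and where a whole thing is asked for, a point or a joint stands for the part that bears it (a point fixed in the world has none). Each returns a list of dicts, best first, with "confidence" (0 to 1); they miss things now and then, are a little off and sometimes report something else, mostly with a low value. They report only what shows in the picture. A call takes as long as a camera call. They do not tell look-alikes from the thing itself.
- nets.trace(picture, target): "region" (400x640 bool, what is visible of it) and "rect" ([left, top, right, bottom] in pixels, round what is visible of it).
The state is a dict: "clock": time; "joints": joint angles; "joint_vel": joint speeds; "effort": joint torques, N m; "position": TCP position; "ee_rot": TCP orientation; "ft_force": force on the tool from outside, world axes, zero at the start; "wrist_torque": the same for the moment, N m; "opening": finger opening in m.
Only numpy, scipy, OpenCV 4.12 (cv2) and the standard library are available. Lean on these libraries where they do the work, as an engineer would, in place of code of your own. Each camera call takes 0.05 s, during which the arm holds its last target. There are 200 camera calls.

### The job

On the welding jig, push the square steel spacer block sideways until it lies flat against the fence rail, still outside the pocket, and then slide it along the rail into the corner pocket on its own side of the stop, fully home: butted against the stop and flat against the rail. Only push it about on the plate, never lift it, and leave all the other pieces where they are. Finish with the hand clear.

Things in the scene. Friction and masses are not known exactly. Their poses are not given: they have to be found in the camera images.
- jig: Fixed dark steel base plate of the jig, 205 x 460 x 8 mm, with painted dark slots (flat, no holes); its top is 8 mm above the table. Origin on the table; the plate runs from x = -120 to +85 mm and y = -230 to +230 mm; y along its length, z up.
- rail (a point): Middle of the fence rail's working face, at the plate's top. The rail is a steel bar fixed on the plate along its whole length (y): 16 mm high above the plate, 15 mm thick; its face looks to -x of this frame. Low bolt heads on it rise 4 mm more.
- stop: Fixed double-ended corner stop of bare steel, 14 mm high (bolt head 5 mm more), on the plate against the rail. Origin: on the rail's face, midway along the stop, at the plate's top; x points into the rail, y along it, z up. Block: x = -66 to 0, y = -12 to +12 mm. Lips parallel to the rail, x = -65 to -55 mm, run both ways from it to y = +/-32 mm, then flare outwards to y = +/-44 mm, x = -71 mm.
- pocket_a (a point): Where the spacer's origin is when fully home in the pocket on the stop's +y side (x = -25, y = +37 mm in the stop's frame, plate top). A pocket is the corner of rail and stop, 55 mm wide from rail to lip, open above and at its end; a spacer fully home sticks out about 18 mm past the lip's flared tip.
- pocket_b (a point): The same for the pocket on the stop's -y side (x = -25, y = -37 mm in the stop's frame).
- spacer: The loose square steel spacer block, 50 x 50 x 14 mm, about 0.27 kg (varies), lying flat on the plate on one side of the stop or the other (+y or -y), 15 to 60 mm off the rail and somewhat turned. Origin at the centre of its underside; x and y along its sides, z up. It slides on the plate with ordinary steel friction and needs a few newtons; turned, it can jam on a corner.
- disc: Bystander: loose round steel disc, 54 mm diameter, 14 mm thick, flat on the plate on the other side of the stop. Origin at the centre of its underside.
- stub: Bystander: loose round steel stub, 28 mm diameter, 40 mm high, standing on the plate in front of the stop, about 85 mm on the -x side of the plate's centre. Origin at the centre of its underside.
- magnet: Bystander: red six-sided welding magnet, about 90 x 70 x 18 mm, lying on the table to the left of the jig. Origin at the centre of its underside.
- boxpart: Bystander: open steel box, 80 x 80 x 70 mm, on the table beyond the jig. Origin at the centre of its underside.
- plate: Bystander: loose square steel plate, 90 x 90 x 6 mm, on the table to the right of the jig. Origin at the centre of its underside.
- hammer: Bystander: hammer, 260 mm long, lying on the table near the robot, right of its base. Origin at its underside.
- soapstone: Bystander: white marking stick, 15 x 70 x 12 mm, on the table near the robot, left of the jig. Origin at the centre of its underside.
Mind the look-alikes: they are no part of the job. Leave any brown or orange look-alike of the spacer alone.

How it is judged:
By the outcome, as a careful person would: the job done as asked, in the order asked, and still so for the second after the job is handed in, with the robot touching nothing.
It also fails if it takes over 45 s, if anything falls off the work surface, if the arm or the gripper's body presses on something with over 40 N, if the wrist force passes 120 N, or if a joint passes its speed limit or range.

## Working session

There is one attempt and no reset: what is moved stays moved. The work goes in short steps, Python scripts to look and compute and a tool call to move; the robot and the scene stay as the last step left them, time stands still between calls to the robot, and variables do not carry over. Pictures are saved under pics/ and viewed, about 8 in all and at most 12, crops included, and the job is handed in when it is done.

Besides the shell and the picture viewer there is one more tool, called by a JSON object that holds its "method" and its "body". step_arm: Moves the arm, as the interface text tells. Its arguments: {"type":"object","properties":{"rows":{"type":"array","items":{"type":"array"}},"hand":{"type":"number"},"newtons":{"type":"number"}},"required":["rows"]}

```bash
mkdir -p pics
cat > h.py <<'E'
import numpy as np, cv2
from scipy.spatial.transform import Rotation as R
from station import read_state, cams, job, nets
def cam(p,st=None):
    f=200/np.tan(np.radians(p["vertical_fov"])/2)
    if "eye" in p:
        o=np.array(p["orientation"]); M=R.from_quat(o).as_matrix() if o.size==4 else o.reshape(3,3)
        return f,np.array(p["eye"]),M
    T=np.array(p["tool_from_camera"]); Q=R.from_quat(st["ee_rot"]).as_matrix()
    return f,Q@T[:3,3]+np.array(st["position"]),Q@T[:3,:3]
def ray(p,u,v,z,st=None):
    f,e,M=cam(p,st); d=M@np.array([(u-p["cx"])/f,(v-p["cy"])/f,1]); return e+d*(z-e[2])/d[2]
def proj(p,X,st=None):
    f,e,M=cam(p,st); c=M.T@(np.array(X)-e); return np.array([p["cx"]+f*c[0]/c[2],p["cy"]+f*c[1]/c[2]])
E
python3 - <<'E'
from h import *
print(read_state())
for n in("top","side"):
    p=cams.snapshot(n); cv2.imwrite(f"pics/{n}0.png",p["frame"]); print({k:v for k,v in p.items() if k!="frame"})
    for t in("spacer","disc","stub","stop","jig","rail"):
        try: r=nets.trace(p,t)
        except Exception as e: print(t,e); continue
        for q in r[:3]:
            c,s=cv2.findContours(q["region"].astype(np.uint8),0,2)
            k=max(c,key=cv2.contourArea) if c else None
            a=cv2.minAreaRect(k); print(n,t,round(q["confidence"],2),np.round(q["rect"]),np.round(a[0]),np.round(a[1]),round(a[2],1), ray(p,*a[0],.022).round(3))
E
```

```text
{'clock': 0.0, 'joints': array([-1.40382026,  0.5765238 ,  0.02483638,  1.43791205, -0.01501105,
        1.12900347, -0.05648524]), 'joint_vel': array([ 0.00076815,  0.00151276, -0.00099483, -0.00029059,  0.00274506,
        0.00136072,  0.00017507]), 'effort': array([ 9.57722477e-04, -7.65760517e+01,  2.25045696e+00, -2.85967809e+01,
        1.51911832e-02,  1.25486040e-02, -1.17671829e-05]), 'position': array([0.16737865, 0.65344664, 0.23044664]), 'ee_rot': array([ 1.25034617e-01,  9.92152032e-01, -8.28386853e-04, -6.78502968e-05]), 'ft_force': array([ 0.04850476, -0.56156073,  0.15558155]), 'wrist_torque': array([ 0.03465902, -0.01617832,  0.01612882]), 'opening': 0.08547473410213889}
{'vertical_fov': 48.01692015263377, 'cx': 326.53009031762645, 'cy': 195.45370876078889, 'eye': array([0.35062168, 0.00923246, 1.16796006]), 'orientation': array([-0.69814619,  0.71243687, -0.05309481,  0.04697393]), 'shot': 1}
top spacer 0.92 [355. 172. 380. 196.] [368. 184.] [20. 21.] 20.6 [ 0.541 -0.11   0.022]
top spacer 0.92 [425. 223. 450. 245.] [434. 234.] [20. 20.] 63.4 [ 0.41  -0.276  0.022]

[... 978 characters left out ...]
35  0.022]
side spacer 0.79 [362. 270. 390. 293.] [378. 280.] [22. 21.] 45.0 [ 0.547 -0.285  0.022]
side spacer 0.75 [309. 288. 336. 312.] [323. 298.] [22. 23.] 45.0 [ 0.406 -0.29   0.022]
side disc 0.46 [310. 168. 327. 183.] [318. 177.] [12. 16.] 90.0 [0.553 0.166 0.022]
side stub 0.52 [296. 195. 307. 212.] [302. 204.] [16.  9.] 90.0 [0.467 0.054 0.022]
side stop 0.56 [327. 196. 351. 218.] [340. 201.] [20. 21.] 63.4 [0.575 0.03  0.022]
side stop 0.4 [231. 170. 236. 187.] [232. 178.] [ 5. 14.] 18.4 [0.3   0.258 0.022]
side jig 0.57 [277. 157. 387. 273.] [331. 213.] [115.  78.] 71.9 [ 0.531 -0.012  0.022]
side rail 0.87 [275. 155. 388. 273.] [331. 213.] [116.  79.] 71.6 [ 0.53  -0.011  0.022]
```

Run:
```python
import cv2
a=cv2.imread("pics/top0.png"); cv2.imwrite("pics/top0c.png",cv2.resize(a[130:270,200:460],None,fx=3,fy=3,interpolation=2))
```

```text
(no output)
```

View pics/top0c.png

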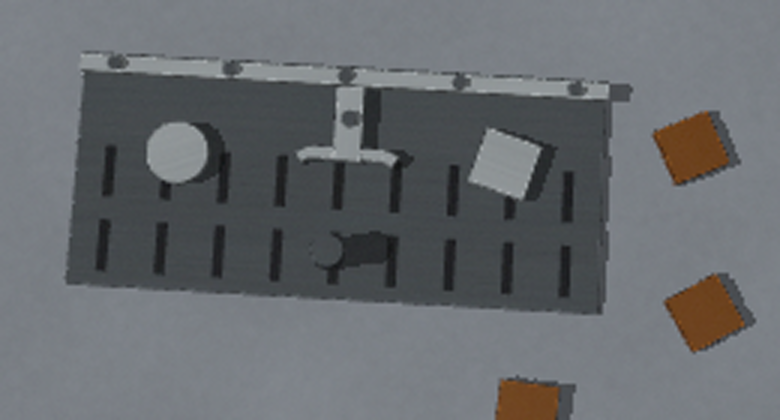

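Run:
```python
from h import *
p=cams.snapshot("top")
q=lambda u,v,z: ray(p,200+u/3,130+v/3,z).round(4)
a=q(80,70,.024);b=q(608,99,.024);print("rail edge",a,b,np.degrees(np.arctan2(*(a-b)[[0,1]])))
a=q(67,283,.008);b=q(601,313,.008);print("jig front",a,b,np.degrees(np.arctan2(*(a-b)[[0,1]])))
print("stop",q(348,90,.022),q(348,157,.022),"spacer",q(507,163,.022),[q(*x,.022)[:2] for x in((493,127),(545,147),(523,199),(469,181))],"stub",q(325,250,.048),"disc",q(178,152,.022))
s=read_state();print(R.from_quat(s["ee_rot"]).as_matrix().round(3));f,e,M=cam(cams.snapshot("wrist"),s);print(f,e-s["position"],M.round(2))
```

```text
rail edge [0.6295 0.2553 0.024 ] [ 0.5951 -0.2024  0.024 ] 4.298178148451295
jig front [0.4459 0.2679 0.008 ] [ 0.4108 -0.1909  0.008 ] 4.37483012531106
stop [0.6078 0.0231 0.022 ] [0.5488 0.0241 0.022 ] spacer [ 0.5408 -0.113   0.022 ] [array([ 0.5727, -0.1019]), array([ 0.5542, -0.1463]), array([ 0.5092, -0.1256]), array([ 0.5258, -0.0797])] stub [0.4659 0.0444 0.048 ] disc [0.556  0.1706 0.022 ]
[[-0.969  0.248  0.   ]
 [ 0.248  0.969 -0.   ]
 [-0.    -0.    -1.   ]]
341.1409541735673 [-0.06869963  0.01856034  0.14194411] [[ 0.25  0.93  0.27]
 [ 0.97 -0.24 -0.07]
 [-0.    0.28 -0.96]]
```

{"method": "step_arm", "body": {"rows": [[[-0.034,-0.017,0],[0,0,0]],[[-0.034,-0.017,0],[0,0,0]],[[-0.034,-0.017,0],[0,0,0]],[[-0.034,-0.017,0],[0,0,0]],[[-0.034,-0.017,0],[0,0,0]]], "hand": 0.02}}

```text
clock: 1.22
position: [0.3122, 0.5281, 0.2315]
ee_rot: [0.125, 0.992, 0.0, 0.0]
ft_force: [0.6, 1.8, -0.4]
opening: 0.0254
```

{"method": "step_arm", "body": {"rows": [[[-0.025,-0.029,0],[0,0,-5]],[[-0.025,-0.029,0],[0,0,-5.1]],[[-0.025,-0.029,0],[0,0,0]],[[-0.025,-0.029,0],[0,0,0]],[[-0.025,-0.029,0],[0,0,0]]]}}

```text
clock: 1.63
position: [0.4173, 0.3684, 0.2316]
ee_rot: [0.037, 0.999, 0.0, 0.0]
ft_force: [0.8, 0.4, 0.5]
opening: 0.0204
```

{"method": "step_arm", "body": {"rows": [[[-0.025,-0.029,0],[0,0,0]],[[-0.025,-0.029,0],[0,0,0]],[[-0.025,-0.029,0],[0,0,0]],[[-0.025,-0.029,0],[0,0,0]],[[0,-0.04,0],[0,0,0]]]}}

```text
clock: 2.05
position: [0.5086, 0.2062, 0.2313]
ee_rot: [0.038, 0.999, 0.001, 0.002]
ft_force: [1.4, -0.8, 0.5]
opening: 0.02
```

{"method": "step_arm", "body": {"rows": [[[0,-0.04,0],[0,0,0]],[[0,-0.04,0],[0,0,0]],[[0,-0.04,0],[0,0,0]],[[0,-0.04,0],[0,0,0]],[[0,-0.04,0],[0,0,0]]]}}

```text
clock: 2.47
position: [0.4892, 0.0057, 0.2316]
ee_rot: [0.037, 0.999, 0.0, 0.0]
ft_force: [1.1, -0.1, 0.3]
opening: 0.0199
```

{"method": "step_arm", "body": {"rows": [[[0,-0.04,0],[0,0,0]],[[0,-0.04,0],[0,0,0]],[[0,-0.04,0],[0,0,0]],[[0.02,0,0],[0,0,0]],[[0,0,0],[0,0,0]]]}}

```text
clock: 2.88
position: [0.4575, -0.1136, 0.2313]
ee_rot: [0.04, 0.999, -0.0, -0.001]
ft_force: [-0.7, 0.8, 0.2]
opening: 0.02
```

Run:
```python
from h import *
s=read_state(); p=cams.snapshot("wrist"); cv2.imwrite("pics/w1.png",p["frame"]); np.savez("w1",**{k:s[k] for k in("position","ee_rot")},T=p["tool_from_camera"],c=[p["vertical_fov"],p["cx"],p["cy"]])
print(s["clock"],s["position"],s["opening"],R.from_quat(s["ee_rot"]).as_matrix().round(3))
for r in nets.trace(p,"spacer")[:2]:
    k=max(cv2.findContours(r["region"].astype(np.uint8),0,2)[0],key=cv2.contourArea); b=cv2.boxPoints(cv2.minAreaRect(k)); print(r["confidence"],b.round(),[ray(p,*x,.022,s)[:2].round(4) for x in b])
```

```text
2.8833 [ 0.45750835 -0.11361937  0.23127965] 0.02000311690865731 [[-0.997  0.081 -0.002]
 [ 0.081  0.997 -0.   ]
 [ 0.002 -0.001 -1.   ]]
0.97 [[122. 132.]
 [163. 103.]
 [194. 147.]
 [152. 176.]] [array([ 0.3974, -0.3049]), array([ 0.3729, -0.2571]), array([ 0.418 , -0.2345]), array([ 0.4445, -0.2835])]
0.64 [[285. 357.]
 [320. 357.]
 [320. 365.]
 [285. 365.]] [array([ 0.6812, -0.1686]), array([ 0.6847, -0.1256]), array([ 0.6965, -0.1265]), array([ 0.6931, -0.1698])]
```

View pics/w1.png

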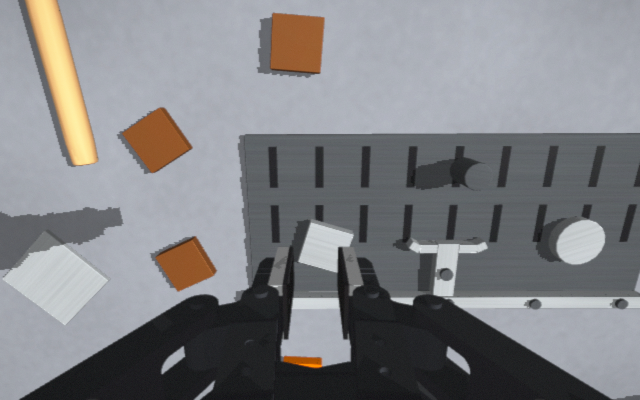

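```bash
python3 - <<'E'
from h import *
d=np.load("w1.npz"); s=dict(position=d["position"],ee_rot=d["ee_rot"]); c=d["c"]; p=dict(vertical_fov=c[0],cx=c[1],cy=c[2],tool_from_camera=d["T"])
q=lambda u,v,z: ray(p,u,v,z,s)
a,b=q(245,134,.008),q(639,133,.008); print("jig front",a,b,np.degrees(np.arctan2(*(b-a)[:2])))
n=np.array([np.cos(np.radians(4.3)),-np.sin(np.radians(4.3))]); t=np.array([n[1]*-1,n[0]])
jig=lambda X:(n@X[:2],t@X[:2])
print("front",jig(a),jig(b)); im=cv2.imread("pics/w1.png")
for u in (470,500,600): print(u,im[284:312,u].mean(1).round().astype(int))
for k,x in dict(sp=[(312,220),(353,233),(340,272),(300,259)],stopmid=[(445,248)],tip=[(410,246),(486,246)],railtop=[(470,297),(600,297)]).items(): print(k,[np.round(jig(q(*y,.024 if k=="railtop" else .022)),4) for y in x])
E
python3 - <<'E'
import cv2
a=cv2.imread("pics/w1.png"); cv2.imwrite("pics/w1c.png",cv2.resize(a[205:315,280:480],None,fx=4,fy=4,interpolation=2))
E
```

```text
jig front [ 0.41021649 -0.18347396  0.008     ] [0.44256589 0.22933003 0.008     ] 4.480827948873014
front (np.float64(0.4228184291959407), np.float64(-0.15219999559037595)) (np.float64(0.4241252484810645), np.float64(0.26186752820471515))
470 [ 97  95  97  98  96  96  97 102 105 106 111 108 115 158 201 205 203 201
 206 203 205 207 206 198 179 176 176 176]
500 [ 95  97  99 101  98  99 100 104 108 108 110 111 122 180 207 211 207 207
 208 207 204 206 208 201 170 174 175 174]
600 [ 97  96 100  96  95  97  99 102 103 104 106 104 113 184 195 200 201 203
 205 203 204 200 200 193 165 168 170 172]
sp [array([ 0.514 , -0.0823]), array([ 0.5293, -0.0373]), array([ 0.5766, -0.0509]), array([ 0.5602, -0.0961])]
stopmid [array([0.5477, 0.0655])]
tip [array([0.5451, 0.0264]), array([0.5455, 0.1108])]
railtop [array([0.6083, 0.0997]), array([0.609 , 0.2498])]
```

View pics/w1c.png

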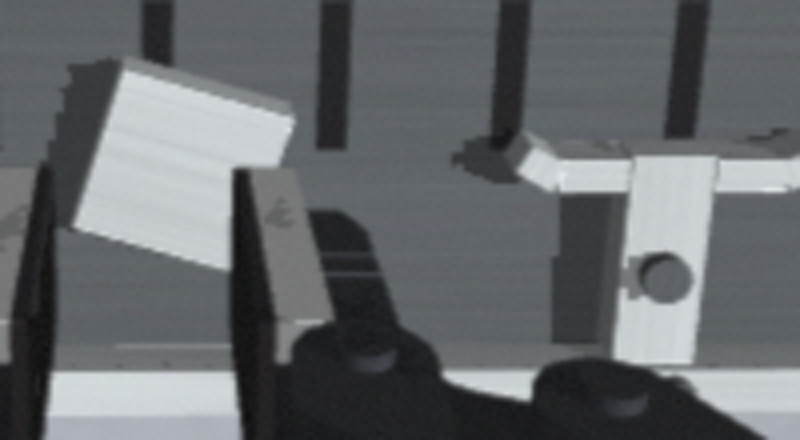

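{"method": "step_arm", "body": {"rows": [[[-0.015,0.012,0.035],[0,0,0]],[[0,0,0.035],[0,0,0]],[[0,0,0.035],[0,0,0]],[[0,0,0.035],[0,0,0]],[[0,0,0],[0,0,0]]]}}

```text
clock: 3.4
position: [0.4744, -0.0978, 0.0863]
ee_rot: [0.036, 0.999, 0.001, -0.004]
ft_force: [-0.9, -0.5, 0.1]
opening: 0.02
```

Run:
```python
from h import *
s=read_state(); P=s["position"]; print(P,.99705*P[0]-.0767*P[1],.0767*P[0]+.99705*P[1],R.from_quat(s["ee_rot"]).as_matrix().round(4))
```

```text
[ 0.47442304 -0.097832    0.086317  ] 0.48052720447714664 -0.061155147335113125 [[-9.974e-01  7.170e-02 -7.900e-03]
 [ 7.170e-02  9.974e-01  1.400e-03]
 [ 8.000e-03  8.000e-04 -1.000e+00]]
```

{"method": "step_arm", "body": {"rows": [[[0,-0.003,0.03],[0,0,0]],[[0,0,0.025],[0,0,0]],[[0,0,0.016],[0,0,0]],[[0,0,0.002],[0,0,0]],[[0,0,0],[0,0,0]]]}}

```text
clock: 3.82
position: [0.4771, -0.1022, 0.0189]
ee_rot: [0.037, 0.999, 0.0, -0.0]
ft_force: [0.6, 0.1, 1.0]
opening: 0.0199
```

```bash
cat >> h.py <<'E'
def st():
    s=read_state(); P=s["position"]; m=R.from_quat(s["ee_rot"]).as_matrix()
    print(s["clock"],"n",(.99705*P[0]-.0767*P[1]).round(4),"t",(.0767*P[0]+.99705*P[1]).round(4),"z",P[2].round(4),"yaw",np.degrees(np.arctan2(m[0,1],m[1,1])).round(2),"tilt",m[:2,2].round(4),s["ft_force"].round(1)); return s
E
python3 - <<'E'
from h import *
st(); p=cams.snapshot("wrist"); cv2.imwrite("pics/w2.png",p["frame"])
E
```

```text
3.8167 n 0.4835 t -0.0653 z 0.0189 yaw 4.22 tilt [-0.0002  0.0003] [0.6 0.1 1. ]
```

View pics/w2.png

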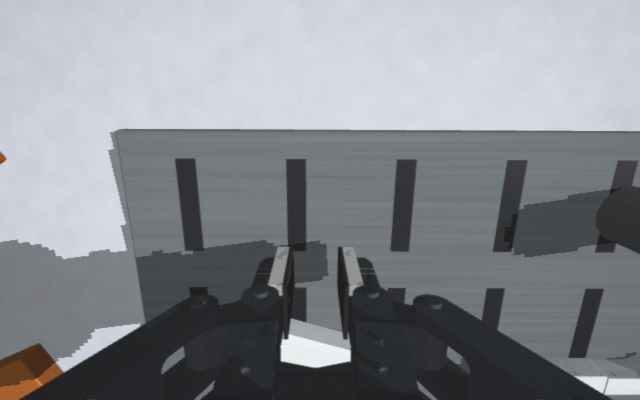

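{"method": "step_arm", "body": {"rows": [[[0,0,0.006],[0,0,0]],[[-0.006,0,0],[0,0,0]],[[-0.006,0,0],[0,0,0]],[[-0.006,0,0],[0,0,0]],[[-0.006,0,0],[0,0,0]]]}}

```text
clock: 4.28
position: [0.5014, -0.1046, 0.0128]
ee_rot: [0.037, 0.999, -0.0, 0.0]
ft_force: [-3.3, -0.1, 1.2]
opening: 0.0198
```

{"method": "step_arm", "body": {"rows": [[[-0.004,0,0],[0,0,0]],[[-0.004,0,0],[0,0,0]],[[-0.004,0,0],[0,0,0]],[[-0.004,0,0],[0,0,0]],[[-0.004,0,0],[0,0,0]]]}}

```text
clock: 4.7
position: [0.5202, -0.1063, 0.0123]
ee_rot: [0.037, 0.999, -0.0, -0.0]
ft_force: [-3.3, -1.8, 1.5]
opening: 0.0201
```

Run:
```python
from h import *
st(); p=cams.snapshot("top"); cv2.imwrite("pics/t2.png",cv2.resize(p["frame"][130:250,280:420],None,fx=5,fy=5,interpolation=2))
```

```text
4.7 n 0.5269 t -0.066 z 0.0123 yaw 4.29 tilt [-0.0006 -0.0001] [-3.3 -1.8  1.5]
```

View pics/t2.png

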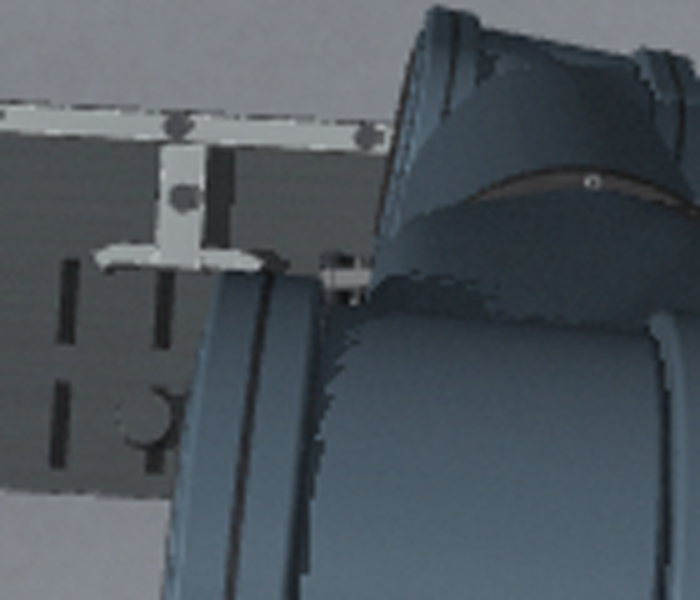

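{"method": "step_arm", "body": {"rows": [[[-0.004,0,0],[0,0,0]],[[-0.004,0,0],[0,0,0]],[[-0.003,0,0],[0,0,0]],[[-0.003,0,0],[0,0,0]]]}}

```text
clock: 5.08
position: [0.5348, -0.1068, 0.0122]
ee_rot: [0.037, 0.999, 0.0, 0.0]
ft_force: [-2.2, 0.7, 0.1]
opening: 0.02
```

{"method": "step_arm", "body": {"rows": [[[-0.002,0,0],[0,0,0]],[[-0.002,0,0],[0,0,0]],[[-0.001,0,0],[0,0,0]]]}}

```text
clock: 5.33
position: [0.5395, -0.1073, 0.0122]
ee_rot: [0.037, 0.999, 0.0, 0.0]
ft_force: [-2.9, 0.6, -0.2]
opening: 0.02
```

{"method": "step_arm", "body": {"rows": [[[-0.001,0,0],[0,0,0]],[[-0.001,0,0],[0,0,0]],[[-0.001,0,0],[0,0,0]]]}}

```text
clock: 5.58
position: [0.5412, -0.1075, 0.0122]
ee_rot: [0.037, 0.999, 0.0, -0.001]
ft_force: [-6.5, 1.0, 4.6]
opening: 0.0204
```

{"method": "step_arm", "body": {"rows": [[[-0.001,0,0],[0,0,0]],[[-0.001,0,0],[0,0,0]]]}}

```text
clock: 5.75
position: [0.5412, -0.1075, 0.0121]
ee_rot: [0.037, 0.999, 0.0, -0.003]
ft_force: [-12.9, 1.5, 10.8]
opening: 0.02
```

{"method": "step_arm", "body": {"rows": [[[0.005,0,0],[0,0,0]],[[0.035,0,0],[0,0,0]],[[0.025,-0.03,-0.04],[0,0,0]],[[0,-0.03,-0.04],[0,0,0]],[[0,-0.03,-0.04],[0,0,0]]], "hand": 0}}

```text
clock: 6.17
position: [0.4791, -0.176, 0.1099]
ee_rot: [0.037, 0.999, 0.0, -0.0]
ft_force: [2.4, 0.5, 0.4]
opening: 0.0
```

{"method": "step_arm", "body": {"rows": [[[0,0,-0.03],[0,0,0]],[[0,0,0],[0,0,0]]]}}

```text
clock: 6.33
position: [0.4833, -0.1788, 0.1446]
ee_rot: [0.039, 0.999, -0.002, 0.005]
ft_force: [1.1, 0.4, 0.3]
opening: -0.0
```

Run:
```python
from h import *
s=st(); p=cams.snapshot("wrist"); cv2.imwrite("pics/w3.png",p["frame"]); np.savez("w3",**{k:s[k] for k in("position","ee_rot")},T=p["tool_from_camera"],c=[p["vertical_fov"],p["cx"],p["cy"]])
```

```text
6.3333 n 0.4956 t -0.1412 z 0.1446 yaw 4.49 tilt [ 0.0103 -0.0035] [1.1 0.4 0.3]
```

View pics/w3.png

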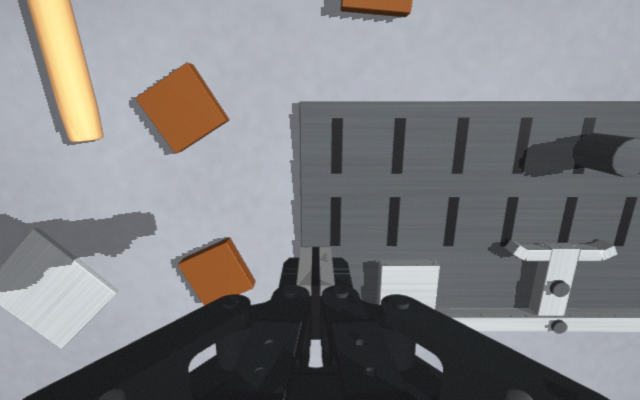

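```bash
python3 - <<'E'
from h import *
d=np.load("w3.npz"); s=dict(position=d["position"],ee_rot=d["ee_rot"]); c=d["c"]; p=dict(vertical_fov=c[0],cx=c[1],cy=c[2],tool_from_camera=d["T"])
def j(u,v,z): X=ray(p,u,v,z,s); return (.99705*X[0]-.0767*X[1]).round(4),(.0767*X[0]+.99705*X[1]).round(4)
print("block",j(382,265,.022),j(438,265,.022),"stop",j(543,285,.022),j(576,285,.022),"tips",j(513,243,.022),j(614,253,.022),"rail",j(480,318,.024),j(620,318,.024),"jigleft",j(301,102,.008),j(302,230,.008))
E
python3 - <<'E'
import cv2
a=cv2.imread("pics/w3.png"); cv2.imwrite("pics/w3c.png",cv2.resize(a[225:335,360:560],None,fx=4,fy=4,interpolation=2))
E
```

```text
block (np.float64(0.5576), np.float64(-0.0839)) (np.float64(0.5576), np.float64(-0.0362)) stop (np.float64(0.5767), np.float64(0.0568)) (np.float64(0.5767), np.float64(0.0854)) tips (np.float64(0.5373), np.float64(0.0243)) (np.float64(0.5464), np.float64(0.1106)) rail (np.float64(0.6087), np.float64(0.0057)) (np.float64(0.6086), np.float64(0.1299)) jigleft (np.float64(0.4242), np.float64(-0.1519)) (np.float64(0.5311), np.float64(-0.1524))
```

View pics/w3c.png

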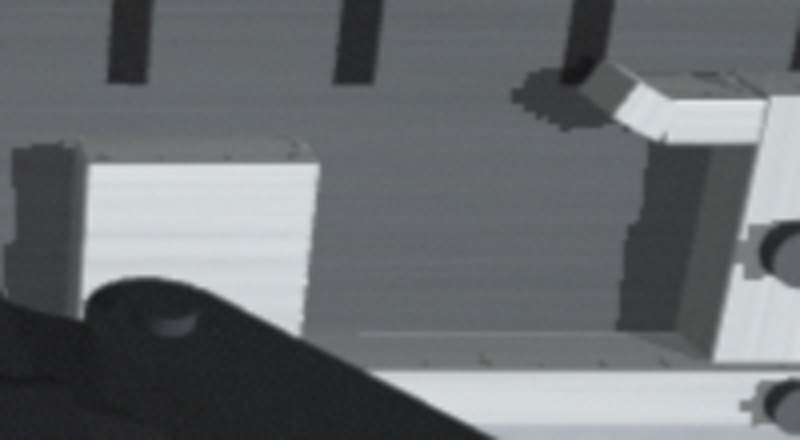

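{"method": "step_arm", "body": {"rows": [[[-0.03,0,0.02],[0,0,0]],[[-0.03,0,0.02],[0,0,0]],[[-0.027,0,0.02],[0,0,0]],[[0,0,0.02],[0,0,0]],[[0,0,0],[0,0,0]]]}}

```text
clock: 6.8
position: [0.5661, -0.1804, 0.0541]
ee_rot: [0.036, 0.999, 0.001, -0.003]
ft_force: [-1.5, -0.4, -0.9]
opening: -0.0002
```

```bash
python3 -c "
from h import *
st()"
```

```text
6.8 n 0.5783 t -0.1365 z 0.0541 yaw 4.16 tilt [-0.0052  0.0018] [-1.5 -0.4 -0.9]
```

{"method": "step_arm", "body": {"rows": [[[-0.003,0,0.02],[0,0,0]],[[0,0,0.015],[0,0,0]],[[0,0,0.006],[0,0,0]],[[0,0,0],[0,0,0]],[[0,0,0],[0,0,0]]]}}

```text
clock: 7.22
position: [0.5697, -0.1823, 0.0183]
ee_rot: [0.037, 0.999, -0.0, -0.0]
ft_force: [-0.6, 0.1, 0.6]
opening: -0.0004
```

```bash
python3 -c "
from h import *
st()"
```

```text
7.2167 n 0.582 t -0.1381 z 0.0183 yaw 4.28 tilt [-0.0003 -0.    ] [-0.6  0.1  0.6]
```

{"method": "step_arm", "body": {"rows": [[[0,0.005,0.005],[0,0,0]],[[0,0.007,0],[0,0,0]],[[0,0.007,0],[0,0,0]],[[0,0.005,0],[0,0,0]],[[0,0.005,0],[0,0,0]]]}}

```text
clock: 7.63
position: [0.5725, -0.1522, 0.0132]
ee_rot: [0.037, 0.999, 0.0, 0.0]
ft_force: [-0.1, 0.7, -0.2]
opening: -0.0002
```

{"method": "step_arm", "body": {"rows": [[[0,0.005,0],[0,0,0]],[[0,0.005,0],[0,0,0]],[[0,0.005,0],[0,0,0]],[[0,0.005,0],[0,0,0]],[[0,0.005,0],[0,0,0]]]}}

```text
clock: 8.05
position: [0.574, -0.1287, 0.0128]
ee_rot: [0.038, 0.999, -0.0, 0.0]
ft_force: [0.1, -2.5, 0.9]
opening: -0.0002
```

{"method": "step_arm", "body": {"rows": [[[0,0.005,0],[0,0,0]],[[0,0.005,0],[0,0,0]],[[0,0.005,0],[0,0,0]],[[0,0.005,0],[0,0,0]],[[0,0.005,0],[0,0,0]]]}}

```text
clock: 8.47
position: [0.5759, -0.1032, 0.0128]
ee_rot: [0.037, 0.999, -0.0, -0.0]
ft_force: [-0.6, -2.3, 1.3]
opening: 0.0002
```

```bash
python3 -c "
from h import *
st(); p=cams.snapshot('wrist'); cv2.imwrite('pics/w4.png',p['frame'])"
```

```text
8.4667 n 0.5822 t -0.0587 z 0.0128 yaw 4.28 tilt [-0.     -0.0001] [-0.6 -2.3  1.3]
```

View pics/w4.png

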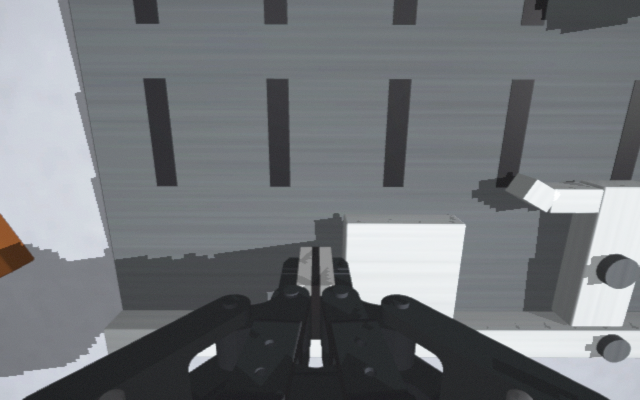

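{"method": "step_arm", "body": {"rows": [[[0,0.005,0],[0,0,0]],[[0,0.005,0],[0,0,0]],[[0,0.005,0],[0,0,0]],[[0,0.005,0],[0,0,0]],[[0,0.005,0],[0,0,0]]]}}

```text
clock: 8.93
position: [0.5778, -0.0781, 0.0128]
ee_rot: [0.037, 0.999, -0.0, -0.0]
ft_force: [-0.1, -4.4, 0.5]
opening: 0.0001
```

{"method": "step_arm", "body": {"rows": [[[0,0.004,0],[0,0,0]],[[0,0.004,0],[0,0,0]],[[0,0.003,0],[0,0,0]],[[0,0.002,0],[0,0,0]]]}}

```text
clock: 9.27
position: [0.5788, -0.0651, 0.0128]
ee_rot: [0.037, 0.999, 0.0, -0.0]
ft_force: [-0.1, -3.9, 1.6]
opening: -0.0001
```

{"method": "step_arm", "body": {"rows": [[[0,0.002,0],[0,0,0]],[[0,0.002,0],[0,0,0]],[[0,0.002,0],[0,0,0]]]}}

```text
clock: 9.52
position: [0.5792, -0.0597, 0.0128]
ee_rot: [0.037, 0.999, -0.0, -0.0]
ft_force: [-0.4, -4.3, 1.5]
opening: 0.0001
```

{"method": "step_arm", "body": {"rows": [[[0,0.002,0],[0,0,0]],[[0,0.002,0],[0,0,0]],[[0,0.001,0],[0,0,0]]]}}

```text
clock: 9.77
position: [0.5796, -0.0543, 0.0128]
ee_rot: [0.037, 0.999, 0.0, -0.0]
ft_force: [0.1, -3.2, 2.0]
opening: -0.0001
```

{"method": "step_arm", "body": {"rows": [[[0,0.001,0],[0,0,0]],[[0,0.001,0],[0,0,0]],[[0,0.001,0],[0,0,0]]]}}

```text
clock: 10.02
position: [0.5798, -0.0517, 0.0128]
ee_rot: [0.037, 0.999, -0.0, -0.0]
ft_force: [-0.1, -3.8, 0.9]
opening: -0.0
```

{"method": "step_arm", "body": {"rows": [[[0,0.001,0],[0,0,0]],[[0,0.001,0],[0,0,0]],[[0,0.001,0],[0,0,0]]]}}

```text
clock: 10.27
position: [0.5802, -0.0494, 0.0128]
ee_rot: [0.038, 0.999, -0.0, 0.0]
ft_force: [-0.7, -8.4, 0.6]
opening: -0.0002
```

{"method": "step_arm", "body": {"rows": [[[0,0.001,0],[0,0,0]],[[0,0.001,0],[0,0,0]],[[0,0.001,0],[0,0,0]]]}}

```text
clock: 10.52
position: [0.5803, -0.0491, 0.0129]
ee_rot: [0.039, 0.999, -0.002, 0.0]
ft_force: [0.4, -15.8, 1.4]
opening: -0.0004
```

```bash
python3 -c "
from h import *
st(); p=cams.snapshot('wrist'); cv2.imwrite('pics/w5.png',cv2.resize(p['frame'][170:360,260:520],None,fx=3,fy=3,interpolation=2))"
```

```text
10.5167 n 0.5823 t -0.0045 z 0.0129 yaw 4.42 tilt [ 0.0005 -0.0036] [  0.4 -15.8   1.4]
```

View pics/w5.png

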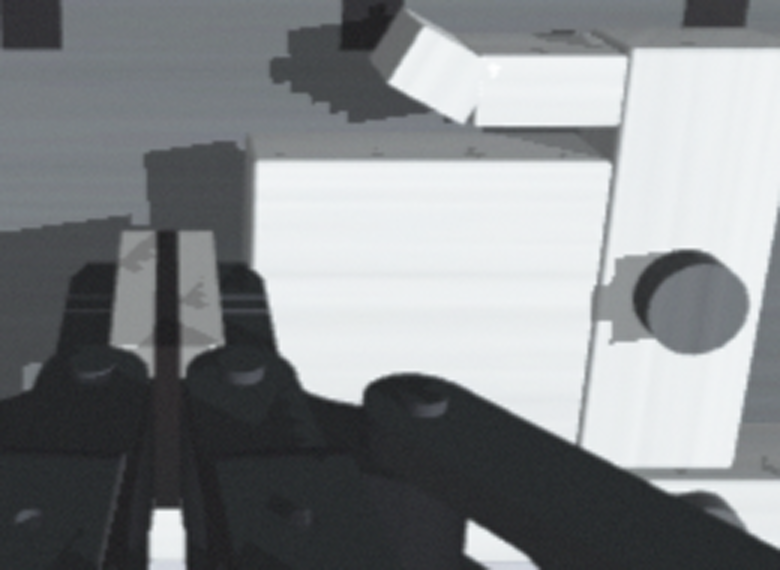

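{"method": "step_arm", "body": {"rows": [[[0,-0.004,0],[0,0,0]],[[0,-0.03,0],[0,0,0]],[[0,-0.01,-0.035],[0,0,0]],[[0.02,-0.025,-0.03],[0,0,0]],[[0.03,-0.025,-0.03],[0,0,0]]]}}

```text
clock: 10.98
position: [0.5308, -0.1307, 0.1026]
ee_rot: [0.036, 0.999, 0.0, 0.001]
ft_force: [0.8, -1.2, -0.1]
opening: 0.0001
```

{"method": "step_arm", "body": {"rows": [[[0.02,-0.02,-0.03],[0,0,0]],[[0,-0.02,-0.02],[0,0,0]],[[0,0,0],[0,0,0]],[[0,0,0],[0,0,0]]]}}

```text
clock: 11.32
position: [0.5072, -0.1697, 0.1528]
ee_rot: [0.038, 0.999, 0.0, 0.002]
ft_force: [0.5, 0.0, -0.8]
opening: 0.0001
```

```bash
python3 -c "
from h import *
s=st(); p=cams.snapshot('wrist'); cv2.imwrite('pics/w6.png',cv2.resize(p['frame'][200:360,380:640],None,fx=3,fy=3,interpolation=2))
np.savez('w6',**{k:s[k] for k in('position','ee_rot')},T=p['tool_from_camera'],c=[p['vertical_fov'],p['cx'],p['cy']])"
```

```text
11.3167 n 0.5187 t -0.1303 z 0.1528 yaw 4.34 tilt [0.003  0.0001] [ 0.5  0.  -0.8]
```

View pics/w6.png

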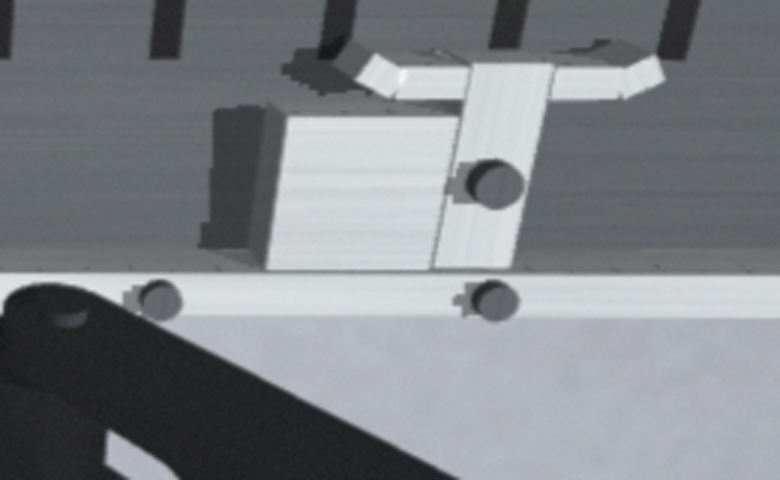

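```bash
python3 -c "
from h import *
print(job.finish_job())"
```

```text
the job is handed in; nothing more can be done
None
```

The spacer is fully home in pocket_b, on the stop's -y side where it started. It was only pushed, never lifted, and I handed the job in at about 11.3 s.

- **To the rail:** I pushed it sideways with the part-open fingers until they stalled at about 13 N in x (10.8 N upward). A wrist view showed it square to the rail and still outside the pocket, with its front 51 mm from the rail face (the block is 50 mm).
- **Into the pocket:** I shut the fingers and slid it along the rail at 2–4 N. It stalled against the stop and reached about 16 N.
- **Last look:** With the hand backed off to about 15 cm height, the wrist picture showed the block touching the stop along its side. Its rear edge was in line with the rail-side end of the stop, with no visible gap or turn. The force on the hand was near zero.
- **Other pieces:** I kept the hand away from the disc, the stub and the brown look-alikes and felt no unexpected contact. I did not re-measure the pieces at the end.

No check failed. The top camera was blocked by the arm during the first push, so I relied on force and the wrist camera there.

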